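# Close and lock an instrument's access panel

### The arm

A 7-joint arm with a two-finger parallel gripper is mounted at the origin on the work surface. World frame = base frame: x ahead of the robot, y to its left, z up, the work surface at z = 0. Lengths are in m, angles in rad, forces in N, time in s.
With the tool pointing down it reaches from about 0.35 to 0.9 m from the base axis. Payload 19.9 kg.
Tool frame: the origin (TCP) lies midway between the tips of the shut fingers; the grasp point (between the pads) lies 19 mm behind it (grip_depth is the distance from the TCP to the grasp point, in m); z points along the fingers, y is the line along which they close (so a half turn about z gives the same grasp; the last joint's range is limited). The gripper opens to 85 mm and grips with 20 to 120 N. Pads are 22 mm wide; open, the fingers measure 114 mm over their backs; the gripper's body (76 mm by 85 mm) begins 54 mm behind the grasp point. The pads swing forward as they close: fully open they stand 13 mm farther back than shut.
Start: joints at [-1.272, 0.417, -0.01, 1.614, 0.005, 1.111, -0.053], TCP at [0.209, 0.589, 0.231] pointing down, gripper open.
Joint ranges: [-2.81, 2.81], [-0.39, 2.02], [-1.27, 1.25], [0.06, 2.57], [-1.19, 4.33], [0.19, 2], [-2.82, 2.82]. Speed limits (rad/s): [1.89, 1.89, 2.39, 2.39, 3.01, 3.01, 3.01].

### API

Orientations are given as a unit quaternion [x, y, z, w].
In Python, from cell import get_state, capture, sign_off, boxes_of, mark_of, grip_depth gives the robot as it stands.
- The arm moves only by the shell command python3 -m pendant 'ROWS' [FORCE]. ROWS is JSON, a list of rows, each an object with "offset": the shift along the world's x, y, z in mm, a list of three; "angular": the turn, a rotation vector about the world's x, y, z in rad, a list of three; "hand": the closure, from 0 (fully open) to 1 (shut). A call has 1 to 8 rows; each row is the pose to reach, as a shift and turn from the pose commanded when the call began; what a row does not reach only later rows make up. A row lasts 1/12 s, in which the tool goes at most 41.7 mm and 7.16 degrees, less where a joint would pass 70% of its speed; a pose out of reach is approached as far as the arm can. A call with a gripper value outside its range is refused whole. The fingers move at their own pace and stop on an object; FORCE is the grip in N (left out, the last holds). Time passes only in rows, so rows that repeat a pose let the fingers close. It gives the time, the measured TCP pose, the force, the opening and the grip force at its end, in the units of the state.
- get_state(): the state, without advancing time (a new reading comes with each control period).
- capture(name): name is "side" or "top"; returns a dict with "color" (384x512x3 uint8, blue, green, red), "depth" (384x512 float32, m along the optical axis (not along the pixel's ray), 0 where there is no reading), "fov_y" (degrees; the focal length in pixels is half the picture's height over the tangent of half this angle, whatever the lens; pixels are square), "cx", "cy" (the principal point, pixels), "k1" (the pictures are not rectified: a ray, as slopes to the right and down, at radius r is drawn at 1 + k1 r^2 times it, then the intrinsics apply), "extrinsics" (4x4, takes a point from camera to world coordinates). Camera axes: x right, y up, looking along -z (the intrinsics and any distortion apply to the point x, -y, -z); pixel columns grow to the right and rows downward; lengths in m; the calibration is good to about 2 mm. A picture is of the moment at which its call begins.
- sign_off(): hands the job in; it is judged then, once.
Trained networks look in the newest picture that a camera, given by its name, has taken for a name from the list of things; names that differ only in an ending like _2 or _b are one class to them, and where a whole thing is asked for, a point or a joint stands for the part that bears it (a point fixed in the world has none). Each returns a list of dicts, best first, with "score" (0 to 1); they miss things now and then, are a little off and sometimes report something else, mostly with a low value. They report only what shows in the picture. A call takes as long as a camera call.
- boxes_of(camera, name): "rect" ([left, top, right, bottom] in pixels, round what is visible of it).
- mark_of(camera, name): "xy" ([column, row] in pixels: a listed point, or the origin of a listed thing).
The state is a dict: "time": time; "joint_pos": joint angles; "joint_velocities": joint speeds; "effort": joint torques, N m; "tcp_pos": TCP position; "tool_rot": TCP orientation; "ft_force": force on the tool from outside, world axes, zero at the start; "torque": the same for the moment, N m; "finger_gap": finger opening in m; "gripper_force": force on a finger pad.
Only numpy, scipy, OpenCV 4.12 (cv2) and the standard library are available. Lean on these libraries where they do the work, as an engineer would, in place of code of your own. Each camera call takes 0.05 s, during which the arm holds its last target. There are 200 camera calls.

### The job

With fingertips only, push the instrument case's hinged access panel fully shut; then set a fingertip in the slot of its round quarter-turn fastener and turn it clockwise (seen from above) all the way to its stop, so that the panel is locked. Do not turn the fastener while the panel is still open, do not lift the panel further open, leave the jar, the can and the heat sink where they stand, and finish clear of everything.

Things in the scene. Friction and masses are not known exactly. Their poses are not given: they have to be found in the camera images.
- case: open-topped aluminium instrument case fixed to the bench, 260 (x) by 320 (y) by 80 mm high; origin at the centre of its underside, on the bench; its x axis points from the free front edge of the panel (towards the robot) to the hinge at the back, y to the left, z up. A 4 mm thick rear deck lies behind the hinge.
- panel (a joint): angle (rad) of the grey access panel, a 213 by 300 by 4 mm plate hinged at the back along the case's y axis (hinge line 90 mm behind the case's centre, 80 mm up, at the panel's underside). 0 = fully shut, top face 84 mm above the bench; grows as the front edge rises (starts 0.15 to 0.38). Stiff hinge: stays where left; 2 to 5 N down near its front closes it.
- panel_left (a point): point on the panel's bare top face, 165 mm from the hinge line and 95 mm left (case +y) of its middle; z axis square out of the panel. A place to press.
- panel_right (a point): the same, 95 mm right (case -y) of the middle.
- fastener (a joint): turn (rad) of the round black fastener (bare metal slot floor) on the panel, clockwise seen from above between fixed stops: 0 = fully open, slot parallel to the hinge; 1.571 = locked, slot square to the hinge, in line with the small white mark on the panel behind it (starts 0 to 0.3). Stiff by friction (0.06 N m), stays where it is left.
- slot (a point): centre of the fastener's slot, on its floor and on the turning axis; x axis along the slot, z square out of the panel. The slot runs right across the disc, open at both ends, 28 mm wide, 14 mm deep; floor 4 mm above the panel, 88 mm above the bench when shut. About 3 N sideways on a slot wall 25 mm from the axis turns it.
- jar: loose amber jar with black cap, 48 mm in diameter, 60 mm high, standing beside the case; origin at the centre of its underside. Leave alone.
- can: loose plain aluminium can, 50 mm in diameter, 110 mm high, standing beside the case; origin at the centre of its underside. Leave alone.
- heatsink: loose finned aluminium heat sink, 50 by 50 by 30 mm, lying beside the case; origin at the centre of its underside. Leave alone.
- fastener_top (a point): on the fastener's axis, level with its top face. The fastener is a disc 80 mm in diameter, standing 18 mm above the panel (top 102 mm above the bench when shut), 165 mm from the hinge line, in the middle of the panel's width.

How it is judged:
On the way, in this order (a step that is already met when the one before it is completed fails the run):
1. the panel is pushed fully shut, the fastener still open (value of joint panel below 0.03 rad and value of joint fastener below 0.6 rad), for 0.1 s.
2. the fingers turn the fastener with the panel shut (value of joint panel below 0.03 rad and value of joint fastener above 0.7 rad and contact force between the fingers and case above 0.2 N).
3. the fastener reaches its locked stop (value of joint fastener above 1.45 rad), for 0.1 s.
At the end, for the whole second after the job is handed in: the panel is shut (within 0.03 rad, 6 mm at its front edge), the fastener is turned to its locked stop (beyond 1.45 of 1.571 rad) and stays there; jar, can and heat sink are within 20 mm of where they stood (value of joint panel below 0.03 rad and value of joint fastener above 1.45 rad and distance of each of jar, can, heatsink from where it was at the start of the episode below 0.02 m); the robot touches nothing.
It fails at once if the fastener is turned while the panel is open (value of joint fastener above 0.7 rad and value of joint panel above 0.06 rad).
It fails at once if the panel is lifted further open (value of joint panel above 0.5 rad).
It fails at once if the jar is moved, lifted or tipped (distance of jar from where it was at the start of the episode above 0.02 m or angle between jar's own z axis and vertical above 0.4 rad).
It fails at once if the can is moved, lifted or tipped (distance of can from where it was at the start of the episode above 0.02 m or angle between can's own z axis and vertical above 0.4 rad).
It fails at once if the heat sink is moved, lifted or tipped (distance of heatsink from where it was at the start of the episode above 0.02 m or angle between heatsink's own z axis and vertical above 0.4 rad).
It also fails if it takes over 48 s, if anything falls off the work surface, if the arm or the gripper's body presses on something with over 40 N, if the wrist force passes 120 N, or if a joint passes its speed limit or range.

## Working session

There is one attempt and no reset: what is moved stays moved. The work goes in short steps, Python scripts to look and compute and a shell command to move; the robot and the scene stay as the last step left them, time stands still between calls to the robot, and variables do not carry over. Pictures are saved under pics/ and viewed, at most 10 in all, crops included, and the job is handed in when it is done.

```bash
mkdir -p pics; cat > h.py <<'E'
import numpy as np,cv2
from cell import *
def ray(c,px):
    f=192/np.tan(np.radians(c["fov_y"])/2)
    d=np.array([(px[0]-c["cx"])/f,(px[1]-c["cy"])/f]);u=d.copy()
    for _ in range(20): u=d/(1+c["k1"]*(u@u))
    return u
def pt(c,px,n=1):
    u=ray(c,px);x,y=int(round(px[0])),int(round(px[1]))
    w=c["depth"][max(0,y-n):y+n+1,max(0,x-n):x+n+1];w=w[w>0]
    z=np.median(w) if w.size else np.nan
    E=np.array(c["extrinsics"]);return (E@np.array([u[0]*z,-u[1]*z,-z,1]))[:3]
E
python3 - <<'E'
from h import *
np.set_printoptions(precision=4,suppress=True)
ims=[]
for n in("top","side"):
    c=capture(n);im=c["color"].copy()
    for k in("panel_left","panel_right","slot","fastener_top","case","jar","can","heatsink"):
        m=mark_of(n,k)
        if m:
            m=m[0];print(n,k,np.round(m["xy"],1),round(m["score"],2),pt(c,m["xy"]))
            cv2.circle(im,tuple(int(round(v)) for v in m["xy"]),2,(0,0,255),-1)
            cv2.putText(im,k,tuple(int(v)+4 for v in m["xy"]),0,.35,(255,0,255))
    cv2.imwrite(f"pics/{n}0.png",im)
s=get_state();print(s)
E
```

```text
top panel_left [258.1 252.5] 0.91 [0.4853 0.0384 0.1395]
top panel_right [357.1 251.1] 0.69 [ 0.4896 -0.16    0.137 ]
top slot [310.5 254.6] 0.76 [ 0.4817 -0.0655  0.1462]
top fastener_top [306.5 246.9] 0.61 [ 0.4972 -0.0586  0.1392]
top case [299.3 230.3] 0.7 [ 0.5321 -0.0462  0.122 ]
top jar [206.8 265.6] 0.2 [0.459  0.157  0.0254]
top can [392.5 216.5] 0.59 [ 0.5696 -0.2592  0.0632]
top heatsink [207.4 264.4] 0.75 [0.4617 0.1556 0.0258]
side panel_left [220.5 181.1] 0.95 [0.4882 0.0332 0.1416]
side panel_right [255.3 226.8] 0.58 [ 0.4797 -0.1637  0.1436]
side slot [235.8 198.6] 0.88 [ 0.4756 -0.0802  0.1658]
side fastener_top [240.  195.7] 0.65 [ 0.5021 -0.047   0.1429]
side case [259.7 239.2] 0.83 [ 0.4676 -0.2048  0.1462]
side can [316.8 294. ] 0.82 [ 0.5567 -0.2973  0.0197]
side heatsink [194.9 200.6] 0.41 [0.4267 0.0665 0.0816]
{'time': 0.9, 'joint_pos': array([-1.2715,  0.4174, -0.0103,  1.6136,  0.0047,  1.1107, -0.053 ]), 'joint_velocities': array([ 0.0015, -0.0019, -0.    ,  0.0003, -0.0003, -0.0001,  0.0004]), 'effort': array([  0.0004, -86.4174,   0.6778, -43.5202,   0.0192,   0.0019,
        -0.0001]), 'tcp_pos': array([0.2089, 0.5891, 0.2313]), 'tool_rot': array([ 0.1696,  0.9855, -0.    ,  0.    ]), 'ft_force': array([-0.4423, -0.5258,  0.2387]), 'torque': array([ 0.0021, -0.0323,  0.0447]), 'gripper_force': 0.0, 'finger_gap': 0.08555344966694932}
```

View pics/top0.png

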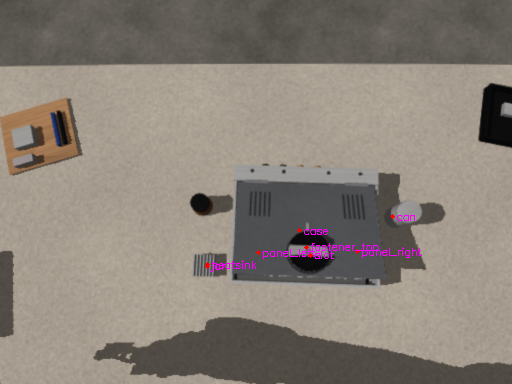

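View pics/side0.png

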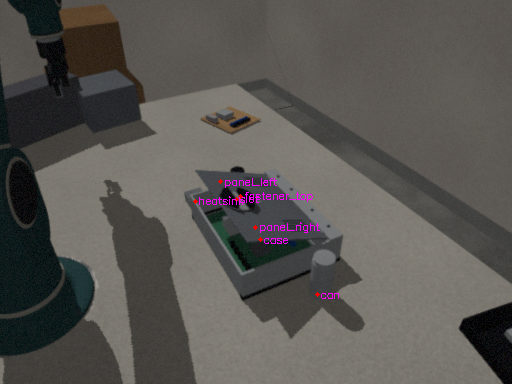

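The top view shows the case with its slot at about (310,250), roughly along the image columns. The heatsink is at (205,265), the jar at (201,204) and the can at (408,212). The side view confirms that the panel is raised. Next I'll fit the panel plane, the case yaw and the slot.

```bash
cat > m.py <<'E'
from h import *
np.set_printoptions(precision=4,suppress=True)
c=capture("top")
V,U=np.mgrid[150:300,225:395]
P=np.array([[pt(c,(u,v),0) for u in range(225,395)] for v in range(150,300)])
np.save("P.npy",P);np.save("C.npy",c["color"])
# panel plane: RANSAC-ish from sample windows
w=np.concatenate([P[85:115,25:50].reshape(-1,3),P[85:115,115:140].reshape(-1,3)]);w=w[~np.isnan(w[:,0])]
ctr=w.mean(0);n=np.linalg.svd(w-ctr)[2][2];n*=np.sign(n[2])
print("normal",n,"angle",np.arccos(n[2]),"resid",np.std((w-ctr)@n))
Q=P.reshape(-1,3);d=(Q-ctr)@n
def box(m,l):
    x=Q[m][:,:2].astype(np.float32);r=cv2.minAreaRect(x);print(l,m.sum(),r)
box((abs(d)<.003)&(Q[:,2]>.08),"panel")
f=(d>.010)&(d<.026)&(np.hypot(*(Q[:,:2]-[.485,-.06]).T)<.06)
box(f,"disc");print("disc mean",Q[f].mean(0),"enclosing",cv2.minEnclosingCircle(Q[f][:,:2].astype(np.float32)))
dk=(abs(Q[:,2]-.082)<.006)&(Q[:,0]>.585);box(dk,"deck"); print(Q[dk][:,2].mean())
crop=c["color"][150:300,225:395];cv2.imwrite("pics/crop%d.png"%(c["color"].sum()%9999),cv2.resize(crop,None,fx=4,fy=4,interpolation=cv2.INTER_CUBIC))
E
python3 m.py; ls pics
```

```text
normal [ 0.3505 -0.0058  0.9366] angle 0.3581284044484202 resid 0.001273701506151413
panel 12093 ((0.5469934344291687, -0.06175754964351654), (0.31751301884651184, 0.21266265213489532), 88.3443603515625)
disc 776 ((0.49117979407310486, -0.061416659504175186), (0.07409049570560455, 0.07552867382764816), 88.74397277832031)
disc mean [ 0.4898 -0.0613  0.1567] enclosing ((0.49048280715942383, -0.06136880815029144), 0.03998415172100067)
deck 3310 ((0.6336109638214111, -0.06462772190570831), (0.3201889991760254, 0.0955372080206871), 89.73619842529297)
0.08308158340790169
crop851.png
side0.png
top0.png
```

```bash
python3 -m pendant '[{"offset":[20,-40,0],"angular":[0,0,0.05],"hand":1},{"offset":[40,-80,0],"angular":[0,0,0.1],"hand":1},{"offset":[58,-116,0],"angular":[0,0,0.15],"hand":1},{"offset":[76,-152,0],"angular":[0,0,0.2],"hand":1},{"offset":[94,-188,0],"angular":[0,0,0.25],"hand":1},{"offset":[112,-224,0],"angular":[0,0,0.3],"hand":1},{"offset":[130,-260,0],"angular":[0,0,0.33],"hand":1},{"offset":[135,-275,0],"angular":[0,0,0.33],"hand":1}]' 40
python3 -m pendant '[{"offset":[18,-36,0],"angular":[0,0,0],"hand":1},{"offset":[36,-72,0],"angular":[0,0,0],"hand":1},{"offset":[54,-108,0],"angular":[0,0,0],"hand":1},{"offset":[72,-144,0],"angular":[0,0,0],"hand":1},{"offset":[90,-180,0],"angular":[0,0,0],"hand":1},{"offset":[108,-216,0],"angular":[0,0,0],"hand":1},{"offset":[126,-250,0],"angular":[0,0,0],"hand":1},{"offset":[131,-280,0],"angular":[0,0,0],"hand":1}]'; python3 -c "
from cell import *
s=get_state();print(s['tcp_pos'],s['tool_rot'],s['joint_pos'],s['finger_gap'])"
```

```text
time: 1.62
tcp_pos: [0.3463, 0.3094, 0.2315]
tool_rot: [0.007, 1.0, -0.0, 0.0]
ft_force: [0.3, -0.5, 1.3]
finger_gap: 0.0001
gripper_force: 0.0
time: 2.28
tcp_pos: [0.4765, 0.0314, 0.2316]
tool_rot: [0.006, 1.0, -0.0, 0.001]
ft_force: [0.3, -0.1, -0.9]
finger_gap: 0.0
gripper_force: 0.0
[0.47654288 0.03143415 0.23156094] [ 6.04840848e-03  9.99981471e-01 -2.11006652e-04  6.55353819e-04] [-0.45768042  0.15398019  0.36130931  1.97967457 -0.06311619  1.01736913
  1.49154833] 1.5065234188032162e-05
```

```bash
python3 -m pendant '[{"offset":[-3,2,-30],"angular":[0,0,0],"hand":1},{"offset":[-3,2,-60],"angular":[0,0,0],"hand":1},{"offset":[-3,2,-80],"angular":[0,0,0],"hand":1},{"offset":[-3,2,-95],"angular":[0,0,0],"hand":1},{"offset":[-3,2,-105],"angular":[0,0,0],"hand":1},{"offset":[-3,2,-115],"angular":[0,0,0],"hand":1},{"offset":[-3,2,-123],"angular":[0,0,0],"hand":1},{"offset":[-3,2,-130],"angular":[0,0,0],"hand":1}]'
python3 -m pendant '[{"offset":[0,0,-6],"angular":[0,0,0],"hand":1},{"offset":[0,0,-11],"angular":[0,0,0],"hand":1},{"offset":[0,0,-15],"angular":[0,0,0],"hand":1},{"offset":[0,0,-17],"angular":[0,0,0],"hand":1},{"offset":[0,0,-17],"angular":[0,0,0],"hand":1}]'
```

```text
time: 2.95
tcp_pos: [0.4721, 0.0361, 0.1009]
tool_rot: [0.005, 1.0, 0.0, 0.0]
ft_force: [-1.7, 0.6, 3.2]
finger_gap: 0.0
gripper_force: 1.3
time: 3.37
tcp_pos: [0.472, 0.036, 0.0842]
tool_rot: [0.005, 1.0, 0.0, 0.0]
ft_force: [-0.7, -0.1, 0.4]
finger_gap: 0.0002
gripper_force: 0.0
```

```bash
python3 -m pendant '[{"offset":[0,0,-1],"angular":[0,0,0],"hand":1},{"offset":[0,0,-2],"angular":[0,0,0],"hand":1},{"offset":[0,0,-3],"angular":[0,0,0],"hand":1},{"offset":[0,0,-3],"angular":[0,0,0],"hand":1},{"offset":[0,0,-3],"angular":[0,0,0],"hand":1}]'
```

```text
time: 3.78
tcp_pos: [0.4723, 0.0361, 0.0835]
tool_rot: [0.006, 1.0, 0.001, 0.0]
ft_force: [-22.3, -2.1, 63.4]
finger_gap: 0.0001
gripper_force: 31.7
```

```bash
python3 -m pendant '[{"offset":[0,0,10],"angular":[0,0,0],"hand":0.6},{"offset":[0,0,45],"angular":[0,0,0],"hand":0.6},{"offset":[0,30,75],"angular":[0,0,0],"hand":0.5},{"offset":[0,70,85],"angular":[0,0,0],"hand":0.5},{"offset":[0,110,85],"angular":[0,0,0],"hand":0.5},{"offset":[-10,150,85],"angular":[0,0,0],"hand":0.5},{"offset":[-20,180,85],"angular":[0,0,0],"hand":0.5},{"offset":[-20,180,85],"angular":[0,0,0],"hand":0.5}]'
python3 - <<'E'
import re
s=open('m.py').read()
s=s.replace('[.485,-.06]','[.472,-.061]')
s+='''
print(get_state()["finger_gap"])
f=192/np.tan(np.radians(c["fov_y"])/2)
fl=(abs(d-.004)<.004)&(np.hypot(*(Q[:,:2]-[.472,-.061]).T)<.034);col=c["color"][150:300,225:395].reshape(-1,3).max(1)
fl&=col>90;box(fl,"floor")
print([ (k,np.round(mark_of("top",k)[0]["xy"],1),pt(c,mark_of("top",k)[0]["xy"])) for k in("slot","fastener_top","panel_left","panel_right")])
'''
open('m.py','w').write(s)
E
python3 m.py; ls pics
```

```text
time: 4.45
tcp_pos: [0.4498, 0.2224, 0.1663]
tool_rot: [0.002, 1.0, 0.001, -0.0]
ft_force: [-0.2, 1.0, -0.1]
finger_gap: 0.0428
gripper_force: 0.0
normal [ 0.003  -0.0001  1.    ] angle 0.0030294285909771247 resid 0.0014671654805889947
panel 13794 ((0.5489727854728699, -0.07957451045513153), (0.3530406057834625, 0.25838446617126465), 88.3638916015625)
disc 667 ((0.47348466515541077, -0.06047007814049721), (0.07286418229341507, 0.07655169814825058), 88.856689453125)
disc mean [ 0.474  -0.0608  0.1006] enclosing ((0.47415298223495483, -0.06096062809228897), 0.040144141763448715)
deck 5701 ((0.6329843401908875, -0.06445355713367462), (0.31987157464027405, 0.09644545614719391), 89.64672088623047)
0.08241813577622684
0.04314374824123232
floor 303 ((0.4742874205112457, -0.06170974299311638), (0.06628361344337463, 0.024050652980804443), 87.29361724853516)
[('slot', array([306.9, 262.2]), array([ 0.4677, -0.0647,  0.0878])), ('fastener_top', array([304.5, 259.1]), array([ 0.4742, -0.0597,  0.0877])), ('panel_left', array([256.6, 252.9]), array([0.4866, 0.0423, 0.0824])), ('panel_right', array([347.4, 258.9]), array([ 0.4753, -0.1516,  0.0832]))]
crop6674.png
crop851.png
side0.png
top0.png
```

```bash
cd pics; python3 -c "
import cv2;i=cv2.imread('crop6674.png');cv2.imwrite('v.png',cv2.resize(i[280:600,160:500],None,fx=2,fy=1.8)[:600])"
```

```text
(no output)
```

View pics/v.png

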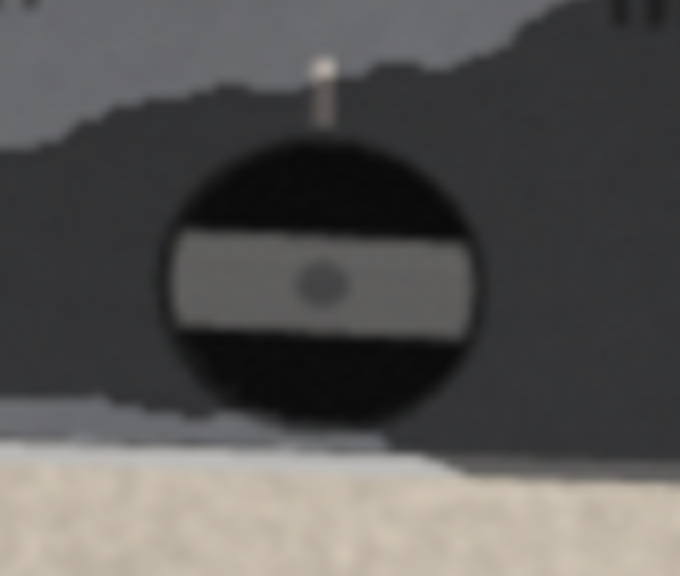

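```bash
python3 -m pendant '[{"offset":[3,-38,0],"angular":[0,0,-0.02],"hand":0.65},{"offset":[6,-76,0],"angular":[0,0,-0.043],"hand":0.65},{"offset":[9,-114,0],"angular":[0,0,-0.043],"hand":0.65},{"offset":[12,-152,0],"angular":[0,0,-0.043],"hand":0.65},{"offset":[15,-190,0],"angular":[0,0,-0.043],"hand":0.65},{"offset":[18,-228,-10],"angular":[0,0,-0.043],"hand":0.65},{"offset":[21,-266,-20],"angular":[0,0,-0.043],"hand":0.65},{"offset":[23,-283,-25],"angular":[0,0,-0.043],"hand":0.65}]'
python3 -m pendant '[{"offset":[0,0,0],"angular":[0,0,0],"hand":0.65},{"offset":[0,0,0],"angular":[0,0,0],"hand":0.65}]'
python3 - <<'E'
from h import *
for n,b in(("top",(150,300,225,395)),("side",(120,290,150,340))):
    c=capture(n);k=c["color"][b[0]:b[1],b[2]:b[3]];cv2.imwrite(f"pics/{n}2.png",cv2.resize(k,(400,400*k.shape[0]//k.shape[1])))
a,b=[cv2.resize(cv2.imread(f"pics/{n}2.png"),(400,370)) for n in("top","side")]
cv2.imwrite("pics/both2.png",cv2.hconcat([a,b]))
E
```

```text
time: 5.57
tcp_pos: [0.4743, -0.0719, 0.1407]
tool_rot: [0.029, 1.0, -0.001, 0.0]
ft_force: [0.4, 0.2, -0.8]
finger_gap: 0.0298
gripper_force: 0.0
time: 5.73
tcp_pos: [0.4747, -0.0682, 0.141]
tool_rot: [0.028, 1.0, -0.0, -0.0]
ft_force: [0.2, -0.1, 1.1]
finger_gap: 0.0301
gripper_force: 0.0
```

View pics/both2.png

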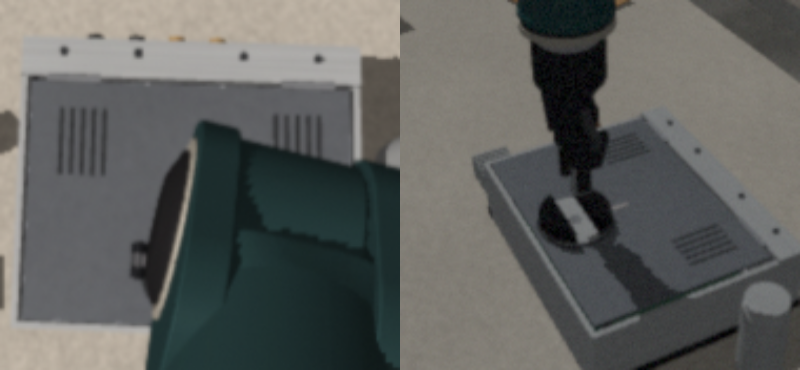

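The top view is blocked by the arm. The side view shows the fingers above the slot, at about (580,190) in the mosaic. I'll correct y by +7 mm and go down.

```bash
python3 -m pendant '[{"offset":[-1,7,-5],"angular":[0,0,0],"hand":0.65},{"offset":[-1,7,-20],"angular":[0,0,0],"hand":0.65},{"offset":[-1,7,-30],"angular":[0,0,0],"hand":0.65},{"offset":[-1,7,-36],"angular":[0,0,0],"hand":0.65},{"offset":[-1,7,-36],"angular":[0,0,0],"hand":0.65},{"offset":[-1,7,-36],"angular":[0,0,0],"hand":0.65}]'
python3 - <<'E'
from h import *
c=capture("side");k=c["color"][160:240,200:290];cv2.imwrite("pics/side3.png",cv2.resize(k,None,fx=7,fy=7,interpolation=cv2.INTER_CUBIC))
E
```

```text
time: 6.33
tcp_pos: [0.4738, -0.0598, 0.1052]
tool_rot: [0.027, 1.0, -0.0, -0.0]
ft_force: [-0.4, -0.1, -0.4]
finger_gap: 0.0299
gripper_force: 0.0
```

View pics/side3.png

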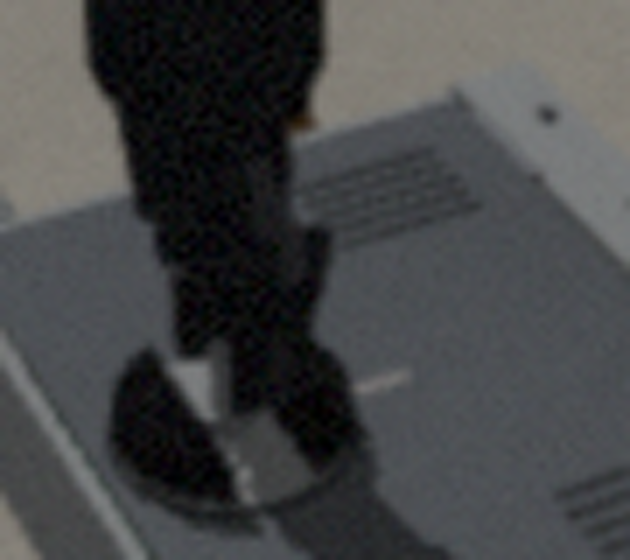

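The fingertips are just above the slot near (230,380) and aligned with it. I'll go in.

```bash
python3 -m pendant '[{"offset":[0,-1,-4],"angular":[0,0,0],"hand":0.65},{"offset":[0,-1,-8],"angular":[0,0,0],"hand":0.65},{"offset":[0,-1,-11],"angular":[0,0,0],"hand":0.65},{"offset":[0,-1,-13],"angular":[0,0,0],"hand":0.65},{"offset":[0,-1,-13],"angular":[0,0,0],"hand":0.65},{"offset":[0,-1,-13],"angular":[0,0,0],"hand":0.65}]'
```

```text
time: 6.88
tcp_pos: [0.4738, -0.061, 0.0922]
tool_rot: [0.027, 1.0, -0.0, -0.0]
ft_force: [-0.1, -0.3, -0.5]
finger_gap: 0.0298
gripper_force: 0.0
```

In, with no contact force. Now I'll turn clockwise, which is −z.

```bash
python3 -m pendant '[{"offset":[0,0,0],"angular":[0,0,-0.08],"hand":0.65},{"offset":[0,0,0],"angular":[0,0,-0.16],"hand":0.65},{"offset":[0,0,0],"angular":[0,0,-0.24],"hand":0.65},{"offset":[0,0,0],"angular":[0,0,-0.32],"hand":0.65},{"offset":[0,0,0],"angular":[0,0,-0.4],"hand":0.65},{"offset":[0,0,0],"angular":[0,0,-0.4],"hand":0.65}]'; python3 -c "
from cell import *
s=get_state();print(s['torque'],s['joint_pos'])"
```

```text
time: 7.38
tcp_pos: [0.4744, -0.0611, 0.0925]
tool_rot: [0.227, 0.974, -0.0, 0.001]
ft_force: [2.4, -1.8, -0.1]
finger_gap: 0.03
gripper_force: 1.2
[-0.23391204 -0.46410858  0.03803513] [-0.34220891  0.38925636  0.4810096   2.09976772 -0.27195635  0.71042582
  1.4286683 ]
```

```bash
python3 -m pendant '[{"offset":[0,0,0],"angular":[0,0,-0.09],"hand":0.65},{"offset":[0,0,0],"angular":[0,0,-0.18],"hand":0.65},{"offset":[0,0,0],"angular":[0,0,-0.27],"hand":0.65},{"offset":[0,0,0],"angular":[0,0,-0.36],"hand":0.65},{"offset":[0,0,0],"angular":[0,0,-0.45],"hand":0.65},{"offset":[0,0,0],"angular":[0,0,-0.54],"hand":0.65},{"offset":[0,0,0],"angular":[0,0,-0.6],"hand":0.65}]'; python3 -m pendant '[{"offset":[0,0,0],"angular":[0,0,-0.09],"hand":0.65},{"offset":[0,0,0],"angular":[0,0,-0.18],"hand":0.65},{"offset":[0,0,0],"angular":[0,0,-0.27],"hand":0.65},{"offset":[0,0,0],"angular":[0,0,-0.36],"hand":0.65},{"offset":[0,0,0],"angular":[0,0,-0.45],"hand":0.65},{"offset":[0,0,0],"angular":[0,0,-0.5],"hand":0.65},{"offset":[0,0,0],"angular":[0,0,-0.5],"hand":0.65}]'; python3 -c "
from cell import *
s=get_state();print(s['torque'],s['joint_pos'])"
```

```text
time: 7.97
tcp_pos: [0.4745, -0.0613, 0.0925]
tool_rot: [0.504, 0.864, 0.0, 0.001]
ft_force: [3.1, -3.4, -0.4]
finger_gap: 0.0297
gripper_force: 2.4
time: 8.55
tcp_pos: [0.4744, -0.0613, 0.0925]
tool_rot: [0.701, 0.713, 0.0, 0.001]
ft_force: [4.0, -3.8, -0.8]
finger_gap: 0.03
gripper_force: 1.8
[-0.64485207 -0.79123691  0.03129013] [-0.55522129  0.45298565  0.75001395  2.10555484 -0.45415983  0.74568767
  0.50238274]
```

```bash
python3 -m pendant '[{"offset":[0,0,0],"angular":[0,0,-0.05],"hand":0.65},{"offset":[0,0,0],"angular":[0,0,-0.1],"hand":0.65},{"offset":[0,0,0],"angular":[0,0,-0.14],"hand":0.65},{"offset":[0,0,0],"angular":[0,0,-0.14],"hand":0.65}]';python3 -m pendant '[{"offset":[0,0,0],"angular":[0,0,-0.03],"hand":0.65},{"offset":[0,0,0],"angular":[0,0,-0.06],"hand":0.65},{"offset":[0,0,0],"angular":[0,0,-0.06],"hand":0.65}]'; python3 -c "
from cell import *
s=get_state();print(s['torque'],s['joint_pos'])"
```

```text
time: 8.88
tcp_pos: [0.4744, -0.0613, 0.0925]
tool_rot: [0.749, 0.662, 0.0, 0.001]
ft_force: [2.8, -3.1, -0.0]
finger_gap: 0.0299
gripper_force: 1.8
time: 9.13
tcp_pos: [0.4743, -0.0613, 0.0924]
tool_rot: [0.769, 0.639, 0.0, 0.0]
ft_force: [3.2, -4.3, -0.1]
finger_gap: 0.03
gripper_force: 2.1
[-0.83831992 -0.59166581  0.02426637] [-0.59238261  0.4700377   0.79967111  2.1067172  -0.4923399   0.75652204
  0.33843267]
```

```bash
python3 -m pendant '[{"offset":[0,0,0],"angular":[0,0,-0.03],"hand":0.65},{"offset":[0,0,0],"angular":[0,0,-0.06],"hand":0.65},{"offset":[0,0,0],"angular":[0,0,-0.06],"hand":0.65}]';python3 -m pendant '[{"offset":[0,0,0],"angular":[0,0,-0.03],"hand":0.65},{"offset":[0,0,0],"angular":[0,0,-0.06],"hand":0.65},{"offset":[0,0,0],"angular":[0,0,-0.06],"hand":0.65}]'; python3 -c "
from cell import *
s=get_state();print(s['torque'],s['joint_pos'])"
python3 - <<'E'
from h import *
c=capture("side");k=c["color"][160:240,200:290];cv2.imwrite("pics/side4.png",cv2.resize(k,None,fx=7,fy=7,interpolation=cv2.INTER_CUBIC))
E
```

```text
time: 9.38
tcp_pos: [0.4742, -0.0613, 0.0924]
tool_rot: [0.787, 0.616, -0.0, 0.0]
ft_force: [2.5, -5.5, 1.1]
finger_gap: 0.0301
gripper_force: 22.2
time: 9.63
tcp_pos: [0.4743, -0.0613, 0.0925]
tool_rot: [0.805, 0.593, -0.0, 0.001]
ft_force: [1.9, -6.7, 1.6]
finger_gap: 0.03
gripper_force: 52.8
[-1.42669026 -0.53425193  2.71754929] [-0.61488305  0.48141578  0.82959965  2.10695619 -0.51453774  0.76374893
  0.24179316]
```

View pics/side4.png

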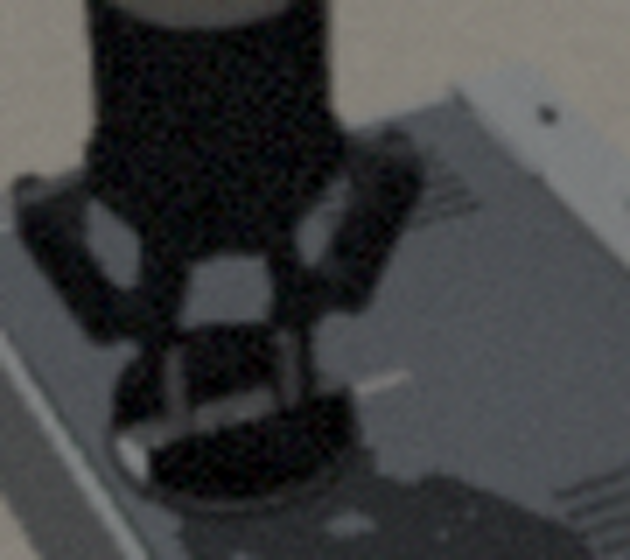

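The torque rose to 2.7 N m, so the fastener is at its stop, and the slot lines up with the white mark. I'll turn back 0.17 rad to centre the fingers in the slot, then withdraw.

```bash
python3 -m pendant '[{"offset":[0,0,0],"angular":[0,0,0.09],"hand":0.65},{"offset":[0,0,0],"angular":[0,0,0.18],"hand":0.65},{"offset":[0,0,0],"angular":[0,0,0.2],"hand":0.65},{"offset":[0,0,0],"angular":[0,0,0.2],"hand":0.65},{"offset":[0,0,15],"angular":[0,0,0.2],"hand":0.65},{"offset":[0,0,45],"angular":[0,0,0.2],"hand":0.65},{"offset":[0,0,80],"angular":[0,0,0.2],"hand":0.65},{"offset":[0,0,110],"angular":[0,0,0.2],"hand":0.65}]'
python3 -m pendant '[{"offset":[0,40,0],"angular":[0,0,0],"hand":0.65},{"offset":[0,80,0],"angular":[0,0,0],"hand":0.65},{"offset":[0,120,0],"angular":[0,0,0],"hand":0.65},{"offset":[0,160,0],"angular":[0,0,0],"hand":0.65},{"offset":[0,200,0],"angular":[0,0,0],"hand":0.65},{"offset":[0,240,0],"angular":[0,0,0],"hand":0.65},{"offset":[0,280,0],"angular":[0,0,0],"hand":0.65},{"offset":[0,280,0],"angular":[0,0,0],"hand":0.65}]'
python3 m.py; ls -t pics|head -1; cp pics/$(ls -t pics|head -1) pics/fin.png
```

```text
time: 10.35
tcp_pos: [0.4734, -0.0613, 0.2037]
tool_rot: [0.744, 0.669, -0.001, -0.0]
ft_force: [0.1, 1.3, 0.6]
finger_gap: 0.03
gripper_force: 0.0
time: 11.02
tcp_pos: [0.4724, 0.227, 0.2016]
tool_rot: [0.74, 0.672, -0.0, -0.001]
ft_force: [-0.8, 1.0, -0.5]
finger_gap: 0.0302
gripper_force: 0.0
normal [-0.0031  0.0001  1.    ] angle 0.003079388786631193 resid 0.0013996496290932547
panel 13934 ((0.5493045449256897, -0.06205478310585022), (0.3178701400756836, 0.25874125957489014), 88.41127014160156)
disc 674 ((0.47433924674987793, -0.061554037034511566), (0.0703757107257843, 0.08014272153377533), 0.2163524031639099)
disc mean [ 0.474  -0.0616  0.1005] enclosing ((0.47409945726394653, -0.06154979020357132), 0.041050590574741364)
deck 5704 ((0.6313589215278625, -0.06463800370693207), (0.319235235452652, 0.09651997685432434), 88.95755767822266)
0.08243579441202165
0.03015581657723291
floor 317 ((0.4715060591697693, -0.061805956065654755), (0.023788241669535637, 0.06545018404722214), 89.29915618896484)
[('slot', array([394.2, 216. ]), array([ 0.5693, -0.2594,  0.074 ])), ('fastener_top', array([305.4, 255.3]), array([ 0.4822, -0.0619,  0.0858])), ('panel_left', array([259.3, 257.9]), array([0.476 , 0.0364, 0.0828])), ('panel_right', array([348.1, 258.2]), array([ 0.4768, -0.1531,  0.0834]))]
crop988.png
```

View pics/fin.png

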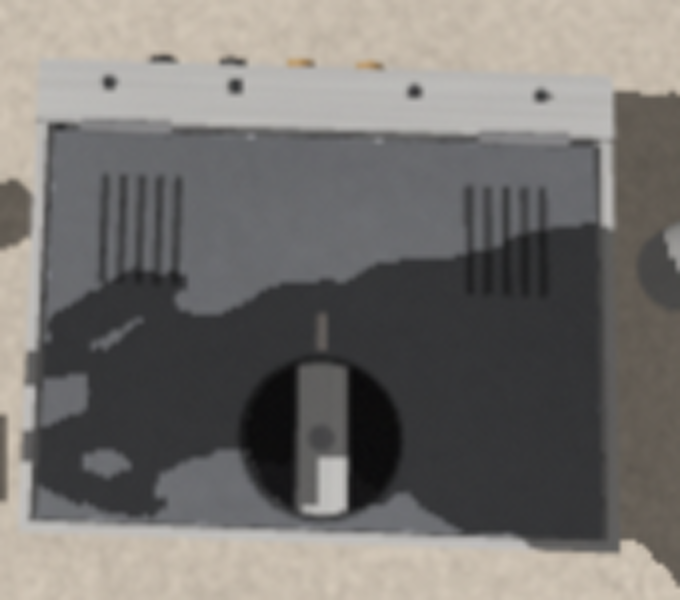

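The panel is shut. The slot at (322,437) is square to the hinge and in line with the mark at (322,330), and the arm is clear.

```bash
python3 -c "
from cell import *
print(sign_off())"
```

```text
the job is handed in; nothing more can be done
None
```

The panel is shut, the fastener is turned clockwise to its locked stop, the arm is clear of everything, and the job is handed in (no verdict was returned).

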